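Unstack a sample delivery onto colour-coded intake mats

TASK

A delivery of samples stands in one pile on the intake counter: a blue box carrying two tubs, with a small jar on one of them. Take the pile apart and set each thing upright, wholly on the mat of its own colour (purple-lidded jar, teal-lidded tub, gold-lidded tub, blue box), the box in line with its long mat. Keep everything upright throughout, and leave the white-lidded jar and the tube rack where they stand.

Things in the scene. Friction and masses are not known exactly. Their poses are not given: they have to be found in the camera images.
- jar: small closed cylindrical sample jar with a purple lid, 36 mm diameter, 45 mm high, about 0.05 kg; at the start it stands on top of one of the two tubs (which one varies), its foot 80 mm above the counter; origin at the centre of its underside, z up along its axis
- tub_teal: squat closed cylindrical tub with a teal green lid, 54 mm diameter, 40 mm high, about 0.1 kg; stands on one half of the blue box, 34 mm from the box's centre along the box's length (which of the two tubs is on which half varies); origin at the centre of its underside, z up along its axis
- tub_gold: squat closed cylindrical tub with a gold (orange-yellow) lid, 54 mm diameter, 40 mm high, about 0.1 kg; stands on one half of the blue box, 34 mm from the box's centre along the box's length (which of the two tubs is on which half varies); origin at the centre of its underside, z up along its axis
- box: closed flat-topped rigid blue storage box, 60 mm (its x) by 140 mm (its y) by 40 mm high, about 0.35 kg, lid fixed; stands on the counter as the foot of the pile with both tubs on it; origin at the centre of its underside, y along its length. The gap between the tubs is only 14 mm: grip them, the jar and the box across the box's width (along its x), where both sides are free
- mat_purple: round flat purple mat, 62 mm across, 3 mm thick, fixed to the counter; origin at the centre of its underside, on the counter
- mat_teal: round flat teal green mat, 80 mm across, 3 mm thick, fixed to the counter; origin at the centre of its underside, on the counter
- mat_gold: round flat gold (orange-yellow) mat, 80 mm across, 3 mm thick, fixed to the counter; origin at the centre of its underside, on the counter
- mat_blue: oblong flat blue mat, 84 mm (its x) by 160 mm (its y), 3 mm thick, fixed to the counter; origin at the centre of its underside, on the counter, y along its length
- white_jar: bystander, not to be moved: a loose closed jar with a white lid, 36 mm diameter, 45 mm high; origin at the centre of its underside
- tube_rack: bystander, not to be moved: a loose small grey rack with eight brown and white conical tubes, 45 mm (its x) by 90 mm (its y), 60 mm high in all; origin at the centre of its underside. The pile, mats and bystanders stand at least 0.16 m apart, centre to centre; apart from sheets lying flat, all other equipment is fixed at the counter's edges, at least 0.15 m from them and under 0.17 m high
Things that resemble listed ones, but are neither listed nor needed, are in the scene too. What is shaped like the tub_gold but black is not meant.

How it is judged (in metres and radians):
At the end, for the whole second after the job is handed in: Each thing rests upright (within 0.1 rad), still and released on the mat of its colour: jar and tubs centred within 13 mm (that is, wholly on the mat), the box centred within 15 mm and in line with its mat within 0.15 rad; the white-lidded jar and the tube rack within 15 mm of where they stood (horizontal distance between jar and mat_purple below 0.013 m and z of jar in the frame of mat_purple between 0 and 0.007 m and angle between each of jar, tub_teal, tub_gold, box's own z axis and vertical below 0.1 rad and linear speed of each of jar, tub_teal, tub_gold, box below 0.02 m/s and angular speed of each of jar, tub_teal, tub_gold, box below 0.2 rad/s and horizontal distance between tub_teal and mat_teal below 0.013 m and z of tub_teal in the frame of mat_teal between 0 and 0.007 m and horizontal distance between tub_gold and mat_gold below 0.013 m and z of tub_gold in the frame of mat_gold between 0 and 0.007 m and horizontal distance between box and mat_blue below 0.015 m and z of box in the frame of mat_blue between 0 and 0.007 m and angle between the y axis of box and the y axis of mat_blue, either way round below 0.15 rad and distance of each of white_jar, tube_rack from where it was at the start of the episode below 0.015 m); the robot touches nothing.
It fails at once if one of the delivered things is tipped by more than 0.6 rad (angle between any of jar, tub_teal, tub_gold, box's own z axis and vertical above 0.6 rad).
It fails at once if the white-lidded jar or the tube rack is shifted by more than 15 mm (distance of any of white_jar, tube_rack from where it was at the start of the episode above 0.015 m).
It also fails if it takes over 125 s, if anything falls off the work surface, if the arm or the gripper's body presses on something with over 40 N, if the wrist force passes 120 N, or if a joint passes its speed limit or range.

ROBOT

A 6-joint arm with a two-finger parallel gripper is mounted at the origin on the work surface. World frame = base frame: x ahead of the robot, y to its left, z up, the work surface at z = 0. Lengths are in mm, angles in degrees, forces in N, time in s.
With the tool pointing down it reaches from about 350 to 850 mm from the base axis. Payload 8.1 kg.
Tool frame: the origin (TCP) lies midway between the tips of the shut fingers; the grasp point (between the pads) lies 19 mm behind it; z points along the fingers, y is the line along which they close (so a half turn about z gives the same grasp; the last joint's range is limited). The gripper opens to 85 mm and grips with 20 to 120 N. Pads are 22 mm wide; open, the fingers measure 114 mm over their backs; the gripper's body (76 mm by 85 mm) begins 54 mm behind the grasp point. The pads swing forward as they close: fully open they stand 13 mm farther back than shut.
Start: joints at [63.575, 7.471, 85.268, -0, 87.261, -4.893], TCP at [220.189, 558.142, 231.292] pointing down, gripper open.
Joint ranges: [-169.43, 169.43], [-51.17, 129.36], [1.28, 143.12], [-76.62, 256.62], [0, 156.53], [-152.29, 152.29]. Speed limits (degrees/s): [136.94, 136.94, 159.86, 180, 180, 180].

INTERFACE

Orientations are given as [roll, pitch, yaw] about the fixed x, y, z axes, in that order (R = Rz(yaw) Ry(pitch) Rx(roll)).
In Python, from bench import r gives the robot as it stands. The module is installed in compiled form; this text tells all that it offers.
- The arm moves only by the tool jog_arm, never from a script. Its argument "rows" is a list of rows, each a list of 2 entries, a list of its own where there are three numbers: the shift along the tool's x, y, z in mm, then the turn, a rotation vector about the tool's x, y, z in rad. A call has 1 to 10 rows; each row is the pose to reach, as a shift and turn from the pose commanded when the call began, along the tool's axes at that moment; what a row does not reach only later rows make up. A row lasts 1/10 s, in which the tool goes at most 50 mm and 8.59 degrees, less where a joint would pass 70% of its speed; a pose out of reach is approached as far as the arm can. A call with a gripper value outside its range is refused whole. "grip" is the finger opening in mm, from 0 to 85.4, set as the call begins (left out, the last holds). The fingers move at their own pace and stop on an object; "force" is the grip in N (left out, the last holds). Time passes only in rows, so rows that repeat a pose let the fingers close. It gives the time, the measured TCP pose, the force, the opening and the grip force at its end, in the units of the state.
- r.sense(): the state, without advancing time (a new reading comes with each control period).
- r.snapshot(name): name is "scene" or "top"; returns (picture, depth): 480x640x3 uint8, blue, green, red; 480x640 float32, mm along the optical axis (not along the pixel's ray), 0 where there is no reading.
- r.camera_params(name): a dict with "fx", "fy", "cx", "cy" (pixels), "pose" (4x4, takes a point from camera to world coordinates). Camera axes: x right, y down, z forward; pixel columns grow to the right and rows downward; lengths in mm; the calibration is good to about 2 mm. A picture is of the moment at which its call begins. camera_params takes no time and is no camera call.
- r.hand_in(): hands the job in; it is judged then, once.
The state is a dict: "time": time; "joint_pos": joint angles; "qd": joint speeds; "joint_efforts": joint torques, N m; "tool_pos": TCP position; "tcp_rot": TCP orientation; "ft_force": force on the tool from outside, world axes, zero at the start; "wrist_torque": the same for the moment, N m; "finger_gap": finger opening in mm; "grip_force": force on a finger pad.
Only numpy, scipy, OpenCV 4.12 (cv2) and the standard library are available. Lean on these libraries where they do the work, as an engineer would, in place of code of your own. Each camera call takes 0.05 s, during which the arm holds its last target. There are 200 camera calls.

## Working session

There is one attempt and no reset: what is moved stays moved. The work goes in short steps, Python scripts to look and compute and a tool call to move; the robot and the scene stay as the last step left them, time stands still between calls to the robot, and variables do not carry over. Pictures are saved under pics/ and viewed, at most 14 in all, crops included, and the job is handed in when it is done.

Besides the shell and the picture viewer there is one more tool, called after "Call:" in YAML: its name, and indented under it one key for each argument. jog_arm: Moves the arm, as the interface text tells. Its arguments: {"type":"object","properties":{"rows":{"type":"array"},"grip":{"type":"number"},"force":{"type":"number"}},"required":["rows"]}

```bash
mkdir -p pics
python3 - <<'E'
from bench import r
import cv2,numpy as np
for n in("scene","top"):
    p,d=r.snapshot(n); cv2.imwrite(f"pics/{n}0.png",p); np.save(f"{n}0.npy",d)
    c=r.camera_params(n); print(n,c)
print(r.sense())
E
```

```text
scene {'fx': 596.2525290213199, 'fy': 596.2525290213199, 'cx': 328.3954650747244, 'cy': 236.16767167388733, 'pose': array([[ 7.74439366e-01,  4.54339619e-01, -4.40248997e-01,
         1.11369346e+03],
       [ 6.32616627e-01, -5.49194572e-01,  5.46060001e-01,
        -7.10760532e+02],
       [ 6.31433324e-03, -7.01399197e-01, -7.12740694e-01,
         1.02222054e+03],
       [ 0.00000000e+00,  0.00000000e+00,  0.00000000e+00,
         1.00000000e+00]])}
top {'fx': 452.36805555650113, 'fy': 452.36805555650113, 'cx': 321.3276260644068, 'cy': 242.54038086942768, 'pose': array([[ 5.20532111e-03, -9.96200183e-01,  8.69373306e-02,
         4.14808457e+02],
       [-9.99986250e-01, -5.24088009e-03, -1.80775909e-04,
        -3.64679176e+00],
       [ 6.35717119e-04, -8.69351942e-02, -9.96213766e-01,
         1.17587061e+03],
       [ 0.00000000e+00,  0.00000000e+00,  0.00000000e+00,
         1.00000000e+00]])}
{'time': 0.1, 'joint_pos': array([ 6.35777399e+01,  7.51086684e+00,  8.53228973e+01, -1.16945553e-03,
        8.72608845e+01, -4.89211566e+00]), 'qd': array([-0.00053756, -0.05191863, -0.17992214,  0.00734607, -0.03421182,
        0.07317185]), 'joint_efforts': array([ 1.11344641e-04, -5.70958507e+01, -5.01936400e+01, -3.15806647e-04,
        8.06795986e-03, -1.35955844e-05]), 'tool_pos': array([219.95323454, 557.70483899, 230.34979336]), 'tcp_rot': array([-1.79905597e+02, -6.90784833e-03,  1.58469907e+02]), 'ft_force': array([ 0.40678157,  0.16909261, -0.33541352]), 'wrist_torque': array([-0.0027463 , -0.08533251,  0.00046172]), 'grip_force': 0.0, 'finger_gap': 85.70439908553412}
```

View pics/top0.png

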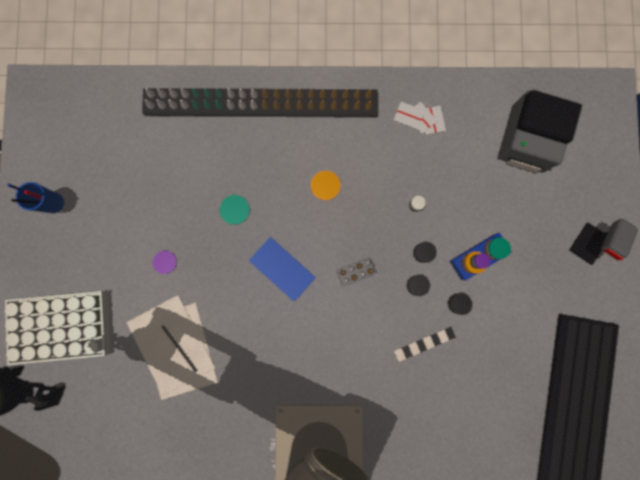

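View pics/scene0.png

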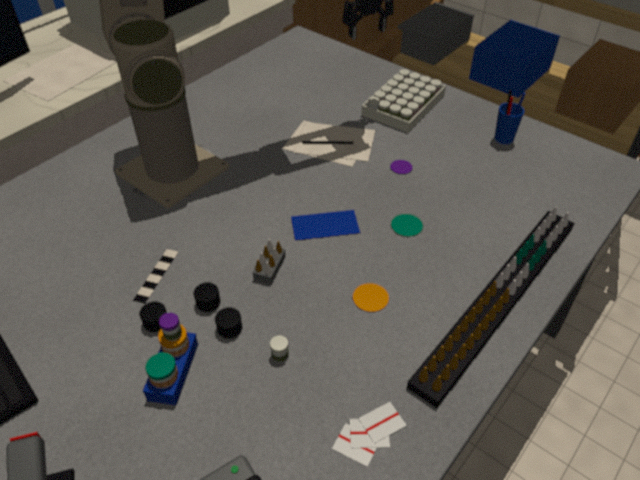

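Top view: pile at about (481,256) with the jar on the gold tub (484,261) and the teal tub at (498,247). Mats: purple (165,262), teal (235,209), gold (326,185), blue (282,268). The black tubs near the pile are decoys. The scene view agrees.

```bash
cat > h.py <<'E'
from bench import r
import cv2,numpy as np
HSV={'purple':((130,90,40),(155,255,255)),'teal':((72,110,50),(92,255,255)),'gold':((10,150,110),(28,255,255)),'blue':((108,130,50),(125,255,255))}
def cast(n,uv,z):
    c=r.camera_params(n); uv=np.atleast_2d(uv).astype(float); P=c['pose']
    d=np.c_[(uv[:,0]-c['cx'])/c['fx'],(uv[:,1]-c['cy'])/c['fy'],np.ones(len(uv))]@P[:3,:3].T
    return P[:3,3]+d*((z-P[2,3])/d[:,2])[:,None]
def cloud(n,d):
    c=r.camera_params(n); v,u=np.mgrid[:480,:640]
    p=np.stack([(u-c['cx'])/c['fx']*d,(v-c['cy'])/c['fy']*d,d],-1)
    return p@c['pose'][:3,:3].T+c['pose'][:3,3]
def blobs(n,p,d,col,zs,amin=40):
    m=cv2.inRange(cv2.cvtColor(p,cv2.COLOR_BGR2HSV),*HSV[col]); W=cloud(n,d); out=[]
    k,l,s,c=cv2.connectedComponentsWithStats(m)
    for i in range(1,k):
        if s[i,4]<amin: continue
        cs,_=cv2.findContours((l==i).astype(np.uint8),0,cv2.CHAIN_APPROX_NONE)
        z=np.median(W[l==i][:,2]); 
        for zz in zs:
            q=cast(n,cs[0][:,0],zz)[:,:2].astype(np.float32)
            (cx,cy),rad=cv2.minEnclosingCircle(q); h=W[l==i]; h=h[abs(h[:,2]-zz)<8]
            rr=cv2.minAreaRect(q); b=cv2.boxPoints(rr); e=[b[1]-b[0],b[2]-b[1]]; L=max(e,key=np.linalg.norm)
            print(n,col,'px',c[i].round(),'z~%.0f'%z,'@%d'%zz,'circ',round(cx),round(cy),'r%.1f'%rad,'depthmean',h.mean(0).round(1) if len(h) else None,len(h),'rect',np.round(rr[0],1),np.round(rr[1],1),'longdir %.1f'%np.degrees(np.arctan2(L[1],L[0])))
E
python3 - <<'E'
from h import *
for n in("top","scene"):
    p=cv2.imread(f"pics/{n}0.png"); d=np.load(f"{n}0.npy")
    for c,zs in(('purple',(3,125)),('teal',(3,80)),('gold',(3,80)),('blue',(3,40))): blobs(n,p,d,c,zs)
E
```

```text
top purple px [164. 262.] z~3 @3 circ 465 403 r29.5 depthmean [465.2 403.3   3. ] 407 rect [465.1 403.1] [55.8 56. ] longdir -43.8
top purple px [164. 262.] z~3 @125 circ 460 361 r26.4 depthmean None 0 rect [459.9 360.8] [50.  50.2] longdir -43.8
top purple px [482. 260.] z~125 @3 circ 474 -421 r21.1 depthmean None 0 rect [ 472.6 -420.9] [37.9 39.1] longdir -45.6
top purple px [482. 260.] z~125 @125 circ 468 -378 r18.9 depthmean [ 466.8 -377.8  124.6] 185 rect [ 466.6 -377.5] [34.  35.1] longdir -45.6
top teal px [234. 209.] z~3 @3 circ 604 225 r38.1 depthmean [603.7 225.1   2.7] 657 rect [604.2 225.3] [74.3 73.4] longdir 1.1
top teal px [234. 209.] z~3 @80 circ 591 210 r35.6 depthmean None 0 rect [591.8 210.3] [69.4 68.5] longdir 1.1
top teal px [499. 248.] z~80 @3 circ 505 -467 r28.6 depthmean None 0 rect [ 505.4 -467.2] [52.2 55. ] longdir -89.7
top teal px [499. 248.] z~80 @80 circ 499 -436 r26.7 depthmean [ 499.7 -436.4   79.6] 368 rect [ 499.5 -436.8] [48.7 51.4] longdir -89.7
top gold px [325. 185.] z~3 @3 circ 670 -14 r38.7 depthmean [669.6 -13.3   2.7] 671 rect [669.3 -12.7]
[... 3710 characters left out ...]
ect [627.3 700.3] [36.6 53.7] longdir -70.3
scene blue px [506. 138.] z~22 @40 circ 643 650 r28.2 depthmean [633.8 673.9  35.9] 17 rect [645. 649.] [35.3 51.7] longdir -70.3
scene blue px [325. 225.] z~3 @3 circ 451 96 r85.3 depthmean [451.8  95.    2.7] 1477 rect [451.5  95.6] [156.7  81.2] longdir 48.5
scene blue px [325. 225.] z~3 @40 circ 475 67 r82.2 depthmean None 0 rect [475.6  66.3] [151.   78.3] longdir 48.5
scene blue px [172. 376.] z~39 @3 circ 479 -402 r81.9 depthmean [ 523.6 -467.7    8. ] 19 rect [ 469.2 -406.6] [ 67.2 160.5] longdir -57.7
scene blue px [172. 376.] z~39 @40 circ 502 -413 r78.9 depthmean [ 509.4 -421.3   39.3] 588 rect [ 492.6 -417.7] [ 64.8 154.7] longdir -57.7
```

```bash
cat > go.py <<'E'
# usage: go.py x y z yaw [...]: successive waypoints -> shift/turn in the present tool frame
import sys
from h import *
from scipy.spatial.transform import Rotation as R
s=r.sense(); p=s['tool_pos']; R0=R.from_euler('xyz',s['tcp_rot'],degrees=True)
print('t%.2f'%s['time'],p.round(1),s['tcp_rot'].round(2),'gap %.1f gf %.1f'%(s['finger_gap'],s['grip_force']),s['ft_force'].round(1))
a=np.array(list(map(float,sys.argv[1:]))).reshape(-1,4)
for w in a:
    print(w,R0.inv().apply(w[:3]-p).round(1),(R0.inv()*R.from_euler('xyz',[180,0,w[3]],degrees=True)).as_rotvec().round(4))
E
python3 go.py 470 100 250 121.5  468 -380 200 121.5
```

```text
t0.10 [220.  557.7 230.3] [-1.7991e+02 -1.0000e-02  1.5847e+02] gap 85.7 gf 0.0 [ 0.4  0.2 -0.3]
[470.  100.  250.  121.5] [-400.6 -334.   -19.1] [-1.600e-03  4.000e-04  6.452e-01]
[ 468.  -380.   200.   121.5] [-574.9 -781.2   31.6] [-1.600e-03  4.000e-04  6.452e-01]
```

Call:
jog_arm:
  rows:
    - [[-32, -27, -2], [0, 0, 0.05]]
    - [[-70, -58, -4], [0, 0, 0.12]]
    - [[-108, -90, -6], [0, 0, 0.18]]
    - [[-146, -122, -8], [0, 0, 0.25]]
    - [[-184, -154, -10], [0, 0, 0.31]]
    - [[-222, -186, -12], [0, 0, 0.38]]
    - [[-260, -218, -14], [0, 0, 0.45]]
    - [[-298, -250, -16], [0, 0, 0.52]]
    - [[-336, -282, -17], [0, 0, 0.6]]
    - [[-374, -314, -18], [0, 0, 0.645]]
  grip: 85
  force: 30

```text
time: 1.1
tool_pos: [453.2, 126.8, 249.2]
tcp_rot: [180.0, -0.0, 121.3]
ft_force: [1.0, 1.0, 0.2]
finger_gap: 85.1
grip_force: 0.0
```

```bash
python3 go.py 468 -380 200 121.5
```

```text
t1.10 [453.2 126.8 249.2] [180.    -0.   121.34] gap 85.1 gf 0.0 [1.  1.  0.2]
[ 468.  -380.   200.   121.5] [-440.6 -251.    49.1] [ 0.0001 -0.0001 -0.0028]
```

Call:
jog_arm:
  rows:
    - [[-40, -23, 4], [0, 0, 0]]
    - [[-80, -46, 8], [0, 0, 0]]
    - [[-120, -68, 13], [0, 0, 0]]
    - [[-160, -91, 18], [0, 0, 0]]
    - [[-200, -114, 22], [0, 0, 0]]
    - [[-240, -137, 27], [0, 0, 0]]
    - [[-280, -160, 31], [0, 0, 0]]
    - [[-320, -182, 36], [0, 0, 0]]
    - [[-360, -205, 40], [0, 0, 0]]
    - [[-400, -228, 45], [0, 0, 0]]

```text
time: 2.1
tool_pos: [467.1, -333.2, 203.7]
tcp_rot: [-180.0, -0.0, 121.5]
ft_force: [0.8, 0.4, 0.1]
finger_gap: 85.1
grip_force: 0.0
```

Call:
jog_arm:
  rows:
    - [[-28, -16, 3], [0, 0, 0]]
    - [[-41, -23, 4], [0, 0, 0]]
    - [[-41, -23, 4], [0, 0, 0]]
    - [[-41, -23, 4], [0, 0, 0]]

```text
time: 2.5
tool_pos: [469.4, -377.4, 200.0]
tcp_rot: [180.0, -0.1, 121.5]
ft_force: [-0.0, 0.6, -0.2]
finger_gap: 85.0
grip_force: 0.0
```

```bash
python3 go.py 468 -380 87 121.5;  python3 - <<'E'
from h import *
for n in("top","scene"):
    p,d=r.snapshot(n); cv2.imwrite(f"pics/{n}1.png",p)
    blobs(n,p,d,'purple',(125,))
cv2.imwrite("pics/c1.png",cv2.resize(p[230:430,60:330],None,fx=2.5,fy=2.5))
E
```

```text
t2.50 [ 469.4 -377.4  200. ] [ 1.7999e+02 -7.0000e-02  1.2152e+02] gap 85.0 gf 0.0 [-0.   0.6 -0.2]
[ 468.  -380.    87.   121.5] [ -1.6  -2.6 113. ] [ 0.0002 -0.0012  0.0003]
top purple px [164. 262.] z~3 @125 circ 460 361 r26.4 depthmean None 0 rect [459.9 360.8] [50.  50.2] longdir -43.8
top purple px [482. 260.] z~125 @125 circ 467 -378 r18.3 depthmean [ 467.2 -377.4  124.6] 168 rect [ 466.  -376.9] [34.  33.4] longdir 44.3
scene purple px [401. 167.] z~3 @125 circ 545 268 r26.6 depthmean None 0 rect [544.6 267.7] [50.7 49.2] longdir 39.7
scene purple px [168. 321.] z~124 @125 circ 471 -383 r20.4 depthmean [ 470.9 -382.   124.5] 265 rect [ 471.2 -382.3] [33.8 40.1] longdir -14.1
```

View pics/c1.png

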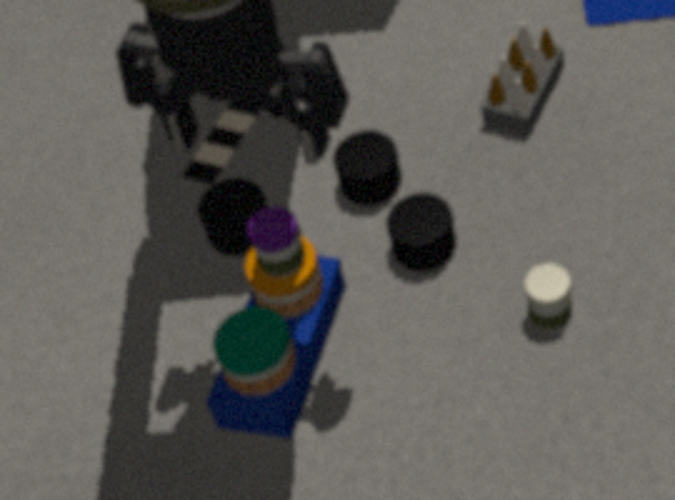

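The gripper is centred above the jar with both fingers clear, and the decoy tubs are off the finger line. I'll go down.

Call:
jog_arm:
  rows:
    - [[0, -2, 20], [0, 0, 0]]
    - [[-1, -2, 45], [0, 0, 0]]
    - [[-1, -2, 70], [0, 0, 0]]
    - [[-1, -2, 90], [0, 0, 0]]
    - [[-1, -2, 104], [0, 0, 0]]
    - [[-1, -2, 111], [0, 0, 0]]
    - [[-1, -2, 113], [0, 0, 0]]
    - [[-1, -2, 113], [0, 0, 0]]

```text
time: 3.4
tool_pos: [468.6, -380.3, 88.1]
tcp_rot: [180.0, 0.1, 121.5]
ft_force: [0.5, 0.8, 0.5]
finger_gap: 85.2
grip_force: 0.0
```

Call:
jog_arm:
  rows:
    - [[0, 0, 0], [0, 0, 0]]
    - [[0, 0, 0], [0, 0, 0]]
    - [[0, 0, 0], [0, 0, 0]]
    - [[0, 0, 0], [0, 0, 0]]
    - [[0, 0, 0], [0, 0, 0]]
    - [[0, 0, 0], [0, 0, 0]]
    - [[0, 0, 0], [0, 0, 0]]
    - [[0, 0, 0], [0, 0, 0]]
  grip: 20
  force: 25

```text
time: 4.2
tool_pos: [468.5, -380.6, 87.9]
tcp_rot: [180.0, 0.1, 121.5]
ft_force: [0.5, 0.7, 6.9]
finger_gap: 35.1
grip_force: 25.3
```

Call:
jog_arm:
  rows:
    - [[0, 0, -5], [0, 0, 0]]
    - [[0, 0, -15], [0, 0, 0]]
    - [[0, 0, -30], [0, 0, 0]]
    - [[0, 0, -50], [0, 0, 0]]
    - [[0, 0, -68], [0, 0, 0]]
    - [[0, 0, -82], [0, 0, 0]]
    - [[0, 0, -90], [0, 0, 0]]
    - [[0, 0, -90], [0, 0, 0]]

```text
time: 5.0
tool_pos: [468.8, -380.9, 179.2]
tcp_rot: [180.0, 0.2, 121.5]
ft_force: [0.3, 0.8, -1.2]
finger_gap: 35.6
grip_force: 25.0
```

```bash
python3 go.py 466 402 178 121.5;  python3 - <<'E'
from h import *
for n in("top","scene"):
    p,d=r.snapshot(n); cv2.imwrite(f"pics/{n}2.png",p)
    blobs(n,p,d,'purple',(215,));blobs(n,p,d,'gold',(80,));blobs(n,p,d,'teal',(80,))
cv2.imwrite("pics/c2.png",cv2.resize(p[230:430,60:330],None,fx=2.5,fy=2.5))
E
```

```text
t5.00 [ 468.8 -380.9  179.2] [1.7996e+02 1.6000e-01 1.2151e+02] gap 35.6 gf 25.0 [ 0.3  0.8 -1.2]
[466.  402.  178.  121.5] [ 6.689e+02  4.068e+02 -3.000e-01] [0.0007 0.0027 0.0002]
top purple px [164. 262.] z~3 @215 circ 456 330 r24.2 depthmean None 0 rect [456.5 330.1] [44.6 47. ] longdir -89.7
top purple px [494. 260.] z~216 @215 circ 463 -370 r15.6 depthmean [ 463.2 -370.8  215.7] 103 rect [ 465.  -371.6] [28.1 21.4] longdir 44.4
top gold px [325. 185.] z~3 @80 circ 653 -13 r36.2 depthmean None 0 rect [652.6 -12.2] [69.9 68.9] longdir 0.3
top gold px [471. 258.] z~80 @80 circ 473 -370 r23.5 depthmean [ 474.8 -366.9   79.5] 126 rect [ 476.5 -365.9] [20.2 47. ] longdir -41.8
top teal px [234. 209.] z~3 @80 circ 591 210 r35.6 depthmean None 0 rect [591.8 210.3] [69.4 68.5] longdir 1.1
scene purple px [401. 167.] z~3 @215 circ 602 170 r23.9 depthmean None 0 rect [601.6 169.5] [45.9 44.3] longdir 39.7
scene purple px [157. 292.] z~214 @215 circ 471 -381 r21.5 depthmean [ 470.5 -386.2  214.1] 211 rect [ 470.1 -386.8] [24.9 42.4] longdir -14.5
scene gold px [370. 297.] z~3 @80 circ 705 -68 r36.6 depthmean None 0 rect [705.6 -67.5] [70.7 72.2] longdir -52.4
scene gold px [181. 333.] z~80 @80 circ 476 -370 r22.5 depthmean [ 479.  -369.8   79.8] 137 rect [ 478.1 -367.2] [17.9 44.7] longdir -43.9
scene gold px [160. 335.] z~80 @80 circ 452 -396 r12.7 depthmean [ 451.3 -396.3   79.9] 44 rect [ 450.9 -396.4] [ 8.9 25.4] longdir -47.5
scene teal px [407. 225.] z~3 @80 circ 644 152 r36.0 depthmean None 0 rect [644.1 153. ] [70.6 68. ] longdir 39.6
scene teal px [163. 360.] z~80 @80 circ 499 -430 r13.9 depthmean [ 499.3 -428.7   80.1] 59 rect [ 498.5 -428.5] [26.  22.2] longdir 5.5
scene teal px [154. 371.] z~80 @80 circ 505 -450 r25.5 depthmean [ 504.9 -454.6   79.4] 115 rect [ 504.8 -455.6] [24.1 50.8] longdir -1.4
```

View pics/c2.png

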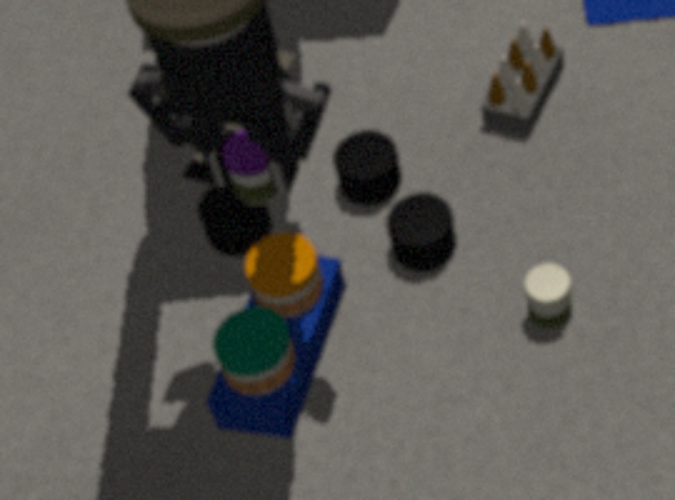

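Jar held upright and the tubs undisturbed. I'll carry it to the purple mat.

Call:
jog_arm:
  rows:
    - [[15, 9, 0], [0, 0, 0]]
    - [[45, 27, 0], [0, 0, 0]]
    - [[85, 52, 0], [0, 0, 0]]
    - [[125, 76, 0], [0, 0, 0]]
    - [[165, 100, 0], [0, 0, 0]]
    - [[205, 125, 0], [0, 0, 0]]
    - [[245, 149, 0], [0, 0, 0]]
    - [[285, 173, 0], [0, 0, 0]]
    - [[325, 198, 0], [0, 0, 0]]
    - [[365, 222, 0], [0, 0, 0]]

```text
time: 6.1
tool_pos: [465.6, 48.8, 176.2]
tcp_rot: [-179.9, -0.1, 121.5]
ft_force: [1.4, -0.1, -0.6]
finger_gap: 35.3
grip_force: 25.1
```

Call:
jog_arm:
  rows:
    - [[40, 24, 0], [0, 0, 0]]
    - [[80, 49, 0], [0, 0, 0]]
    - [[120, 73, 0], [0, 0, 0]]
    - [[160, 97, 0], [0, 0, 0]]
    - [[200, 122, 0], [0, 0, 0]]
    - [[240, 146, 0], [0, 0, 0]]
    - [[270, 164, 0], [0, 0, 0]]
    - [[290, 176, 0], [0, 0, 0]]
    - [[302, 184, 0], [0, 0, 0]]
    - [[304, 185, 0], [0, 0, 0]]

```text
time: 7.1
tool_pos: [464.8, 403.6, 176.0]
tcp_rot: [-179.9, 0.0, 121.6]
ft_force: [-0.6, -0.2, -0.0]
finger_gap: 35.2
grip_force: 25.1
```

```bash
python3 go.py 466 402 30 121.5
```

```text
t7.10 [464.8 403.6 176. ] [-179.89    0.    121.6 ] gap 35.2 gf 25.1 [-0.6 -0.2 -0. ]
[466.  402.   30.  121.5] [ -2.    0.5 146. ] [-0.0019  0.      0.0017]
```

Call:
jog_arm:
  rows:
    - [[-1, 0, 15], [0, 0, 0]]
    - [[-2, 0, 45], [0, 0, 0]]
    - [[-2, 0, 80], [0, 0, 0]]
    - [[-2, 0, 110], [0, 0, 0]]
    - [[-2, 0, 132], [0, 0, 0]]
    - [[-2, 0, 144], [0, 0, 0]]
    - [[-2, 0, 146], [0, 0, 0]]
    - [[-2, 0, 146], [0, 0, 0]]

```text
time: 7.9
tool_pos: [466.9, 400.6, 31.5]
tcp_rot: [180.0, 0.0, 121.5]
ft_force: [0.2, 0.1, -0.9]
finger_gap: 35.4
grip_force: 25.1
```

```bash
python3 go.py 466 402 11 121.5;  python3 - <<'E'
from h import *
for n in("top","scene"):
    p,d=r.snapshot(n); cv2.imwrite(f"pics/{n}3.png",p)
    blobs(n,p,d,'purple',(67,3))
cv2.imwrite("pics/c3.png",cv2.resize(p[100:240,290:490],None,fx=3.5,fy=3.5))
E
```

```text
t7.90 [466.9 400.6  31.5] [179.99   0.   121.47] gap 35.4 gf 25.1 [ 0.2  0.1 -0.9]
[466.  402.   11.  121.5] [ 1.7 -0.  20.5] [ 0.0001  0.0001 -0.0005]
top purple px [168. 260.] z~4 @67 circ 462 380 r26.2 depthmean [472.4 391.5  69.2] 21 rect [466.1 373.2] [51.7 32.5] longdir 34.3
top purple px [168. 260.] z~4 @3 circ 464 402 r27.7 depthmean [470.1 389.5   2.9] 112 rect [469.1 395. ] [54.7 34.4] longdir 34.3
scene purple px [403. 148.] z~68 @67 circ 468 398 r22.2 depthmean [470.5 396.8  68. ] 109 rect [469.  398.7] [31.6 43.9] longdir -55.4
scene purple px [403. 148.] z~68 @3 circ 425 472 r23.7 depthmean [ 4.025e+02  4.777e+02 -4.000e-01] 1 rect [425.8 473. ] [33.7 46.9] longdir -55.4
scene purple px [401. 167.] z~2 @67 circ 507 329 r29.2 depthmean None 0 rect [510.1 327.9] [52.6 53. ] longdir -65.6
scene purple px [401. 167.] z~2 @3 circ 467 399 r31.2 depthmean [469.6 397.6   2.3] 202 rect [469.7 397.5] [56.1 56.5] longdir -65.6
```

View pics/c3.png

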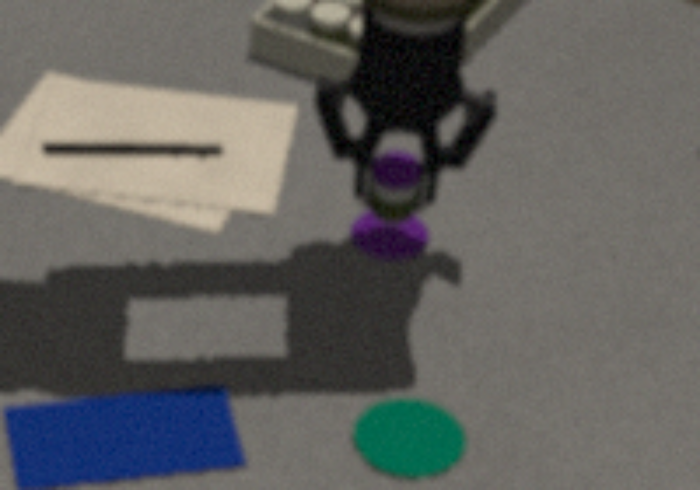

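Jar is upright about 20 mm above the purple mat, roughly 2 mm off. I'll lower, release and back off.

Call:
jog_arm:
  rows:
    - [[1, 0, 5], [0, 0, 0]]
    - [[2, 0, 10], [0, 0, 0]]
    - [[2, 0, 14], [0, 0, 0]]
    - [[2, 0, 17], [0, 0, 0]]
    - [[2, 0, 19], [0, 0, 0]]
    - [[2, 0, 20], [0, 0, 0]]
    - [[2, 0, 20.5], [0, 0, 0]]
    - [[2, 0, 20.5], [0, 0, 0]]

```text
time: 8.8
tool_pos: [465.6, 402.9, 11.0]
tcp_rot: [180.0, -0.0, 121.5]
ft_force: [-0.6, -1.1, 0.4]
finger_gap: 35.2
grip_force: 25.2
```

Call:
jog_arm:
  rows:
    - [[0, 0, 0], [0, 0, 0]]
    - [[0, 0, 0], [0, 0, 0]]
    - [[0, 0, 0], [0, 0, 0]]
    - [[0, 0, 0], [0, 0, 0]]
    - [[0, 0, 0], [0, 0, 0]]
    - [[0, 0, 0], [0, 0, 0]]
  grip: 70

```text
time: 9.4
tool_pos: [465.5, 402.8, 10.8]
tcp_rot: [180.0, 0.0, 121.5]
ft_force: [0.9, 0.5, -0.1]
finger_gap: 69.5
grip_force: 0.0
```

Call:
jog_arm:
  rows:
    - [[0, 0, -15], [0, 0, 0]]
    - [[0, 0, -40], [0, 0, 0]]
    - [[0, 0, -75], [0, 0, 0]]
    - [[0, 0, -110], [0, 0, 0]]
    - [[0, 0, -145], [0, 0, 0]]
    - [[0, 0, -170], [0, 0, 0]]
    - [[-25, -15, -170], [0, 0, 0]]
    - [[-65, -40, -170], [0, 0, 0]]
    - [[-105, -64, -170], [0, 0, 0]]
    - [[-145, -88, -170], [0, 0, 0]]
  grip: 85

```text
time: 10.4
tool_pos: [466.1, 231.8, 182.2]
tcp_rot: [179.9, 0.0, 121.6]
ft_force: [1.1, -0.8, -0.7]
finger_gap: 85.1
grip_force: 0.0
```

```bash
python3 go.py 467 -380 180 121.5;  python3 - <<'E'
from h import *
for n in("top","scene"):
    p,d=r.snapshot(n); cv2.imwrite(f"pics/{n}4.png",p)
    blobs(n,p,d,'purple',(48,3))
    blobs(n,p,d,'gold',(80,3));blobs(n,p,d,'teal',(80,))
    blobs(n,p,d,'blue',(40,))
E
```

```text
t10.40 [466.1 231.8 182.2] [1.7991e+02 3.0000e-02 1.2157e+02] gap 85.1 gf 0.0 [ 1.1 -0.8 -0.7]
[ 467.  -380.   180.   121.5] [-521.8 -319.5    1.9] [0.0015 0.0005 0.0011]
top gold px [325. 185.] z~3 @80 circ 653 -13 r36.2 depthmean None 0 rect [652.6 -12.2] [69.9 68.9] longdir 0.3
top gold px [325. 185.] z~3 @3 circ 670 -14 r38.7 depthmean [669.5 -13.3   2.6] 667 rect [669.3 -12.7] [74.8 73.8] longdir 0.3
top gold px [475. 262.] z~80 @80 circ 465 -377 r27.3 depthmean [ 464.7 -378.1   79.5] 372 rect [ 465.1 -377.7] [48.5 51.3] longdir -89.7
top gold px [475. 262.] z~80 @3 circ 469 -403 r29.2 depthmean None 0 rect [ 468.7 -404. ] [51.9 54.9] longdir -89.7
top teal px [234. 209.] z~3 @80 circ 591 210 r36.0 depthmean None 0 rect [591.8 210.3] [70.2 69. ] longdir 45.6
top teal px [499. 248.] z~80 @80 circ 499 -437 r27.0 depthmean [ 499.6 -436.4   79.5] 373 rect [ 499.5 -436.8] [48.7 51.4] longdir -89.7
top blue px [ 40. 198.] z~73 @40 circ 624 713 r60.5 depthmean [616.3 688.1  40. ] 104 rect [627. 713.] [118.2  67.7] longdir 85.1
top blue px [469. 258.] z~39 @40 circ 485 -403 r72.7 depthm
[... 1402 characters left out ...]
40.8   79.8] 604 rect [ 503.9 -440.4] [53.7 53.9] longdir -4.6
scene blue px [26.  9.] z~-148 @40 circ -1101 217 r95.9 depthmean None 0 rect [-1088.8   243.5] [ 82.8 191.7] longdir -24.4
scene blue px [512.  55.] z~-50 @40 circ 446 1085 r249.5 depthmean None 0 rect [ 441.6 1084.8] [240.  456.8] longdir -86.4
scene blue px [509. 122.] z~74 @40 circ 621 729 r109.6 depthmean [634.9 674.6  40.1] 49 rect [617.3 727.1] [ 69.  215.2] longdir -65.3
scene blue px [322. 225.] z~3 @40 circ 475 68 r83.4 depthmean None 0 rect [475.8  66.7] [151.6  81.6] longdir 48.9
scene blue px [172. 377.] z~39 @40 circ 502 -413 r79.1 depthmean [ 509.5 -422.8   39.2] 618 rect [ 494.7 -415.4] [ 66.8 154.9] longdir -60.1
```

Call:
jog_arm:
  rows:
    - [[-40, -24, 0], [0, 0, 0]]
    - [[-82, -50, 0], [0, 0, 0]]
    - [[-124, -76, 0], [0, 0, 0]]
    - [[-166, -102, 0], [0, 0, 0]]
    - [[-208, -127, 0], [0, 0, 0]]
    - [[-250, -153, 0], [0, 0, 0]]
    - [[-292, -179, 0], [0, 0, 0]]
    - [[-334, -204, 0], [0, 0, 0]]
    - [[-376, -230, 0], [0, 0, 0]]
    - [[-418, -256, 0], [0, 0, 0]]

```text
time: 11.5
tool_pos: [466.8, -258.8, 182.2]
tcp_rot: [179.9, 0.1, 121.5]
ft_force: [0.7, -0.3, 0.5]
finger_gap: 84.6
grip_force: 0.0
```

Call:
jog_arm:
  rows:
    - [[-40, -24, 1], [0, 0, 0]]
    - [[-75, -46, 1], [0, 0, 0]]
    - [[-97, -59, 2], [0, 0, 0]]
    - [[-104, -64, 2], [0, 0, 0]]
    - [[-104, -64, 2], [0, 0, 0]]

```text
time: 12.0
tool_pos: [466.4, -379.6, 179.3]
tcp_rot: [180.0, 0.0, 121.4]
ft_force: [0.4, -0.5, 0.1]
finger_gap: 84.9
grip_force: 0.0
```

```bash
python3 go.py 466.5 -380 46 121.5
```

```text
t12.00 [ 466.4 -379.6  179.3] [1.7998e+02 1.0000e-02 1.2144e+02] gap 84.9 gf 0.0 [ 0.4 -0.5  0.1]
[ 466.5 -380.    46.   121.5] [ -0.3  -0.2 133.3] [ 0.0003  0.0003 -0.001 ]
```

Call:
jog_arm:
  rows:
    - [[0, 0, 20], [0, 0, 0]]
    - [[0, 0, 50], [0, 0, 0]]
    - [[0, 0, 80], [0, 0, 0]]
    - [[0, 0, 105], [0, 0, 0]]
    - [[0, 0, 122], [0, 0, 0]]
    - [[0, 0, 131], [0, 0, 0]]
    - [[0, 0, 133], [0, 0, 0]]
    - [[0, 0, 133], [0, 0, 0]]

```text
time: 12.8
tool_pos: [466.9, -379.2, 46.7]
tcp_rot: [180.0, 0.1, 121.5]
ft_force: [0.3, -0.0, -0.6]
finger_gap: 84.9
grip_force: 0.0
```

Call:
jog_arm:
  rows:
    - [[0, 0, 0], [0, 0, 0]]
    - [[0, 0, 0], [0, 0, 0]]
    - [[0, 0, 0], [0, 0, 0]]
    - [[0, 0, 0], [0, 0, 0]]
    - [[0, 0, 0], [0, 0, 0]]
    - [[0, 0, 0], [0, 0, 0]]
    - [[0, 0, 0], [0, 0, 0]]
  grip: 40
  force: 30

```text
time: 13.5
tool_pos: [467.0, -379.9, 47.3]
tcp_rot: [180.0, 0.1, 121.5]
ft_force: [-1.4, 0.7, 5.9]
finger_gap: 53.5
grip_force: 31.8
```

Call:
jog_arm:
  rows:
    - [[0, 0, -5], [0, 0, 0]]
    - [[0, 0, -15], [0, 0, 0]]
    - [[0, 0, -30], [0, 0, 0]]
    - [[0, 0, -50], [0, 0, 0]]
    - [[0, 0, -68], [0, 0, 0]]
    - [[0, 0, -82], [0, 0, 0]]
    - [[0, 0, -90], [0, 0, 0]]
    - [[0, 0, -90], [0, 0, 0]]

```text
time: 14.3
tool_pos: [467.0, -379.8, 137.7]
tcp_rot: [180.0, 0.2, 121.5]
ft_force: [0.1, 0.5, -2.1]
finger_gap: 53.2
grip_force: 31.7
```

```bash
python3 go.py 671 -14.5 136 121.5
python3 - <<'E'
from h import *
for n in("top","scene"):
    p,d=r.snapshot(n); cv2.imwrite(f"pics/{n}5.png",p)
    blobs(n,p,d,'gold',(170,))
cv2.imwrite("pics/c5.png",cv2.resize(p[230:430,60:330],None,fx=2.5,fy=2.5))
E
```

```text
t14.30 [ 467.  -379.8  137.7] [1.7996e+02 1.6000e-01 1.2151e+02] gap 53.2 gf 31.7 [ 0.1  0.5 -2.1]
[671.  -14.5 136.  121.5] [204.8 364.9   1.4] [0.0007 0.0027 0.0002]
top gold px [325. 185.] z~3 @170 circ 633 -12 r33.2 depthmean None 0 rect [633.1 -11.5] [64.2 63.3] longdir 0.3
scene gold px [370. 297.] z~3 @170 circ 744 -129 r33.2 depthmean None 0 rect [ 744.6 -128.8] [64.  65.5] longdir -52.4
```

View pics/c5.png

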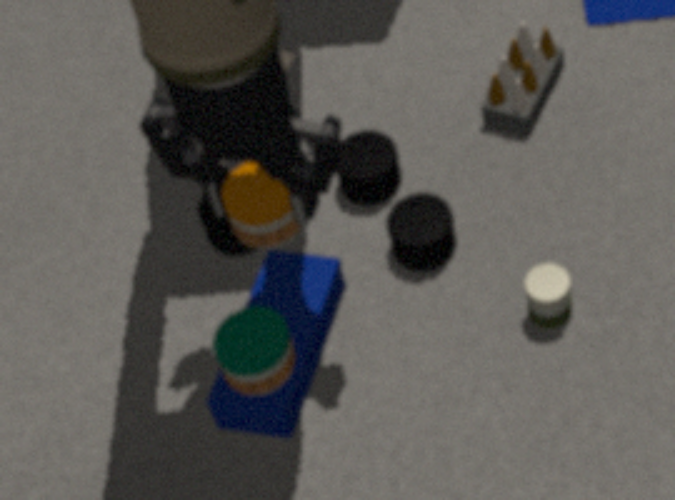

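Gold tub held upright, teal tub still in place. I'll carry it to the gold mat.

Call:
jog_arm:
  rows:
    - [[8, 14, 0], [0, 0, 0]]
    - [[24, 43, 0], [0, 0, 0]]
    - [[44, 78, 0], [0, 0, 0]]
    - [[64, 114, 0], [0, 0, 0]]
    - [[84, 150, 0], [0, 0, 0]]
    - [[104, 185, 0], [0, 0, 0]]
    - [[124, 221, 0], [0, 0, 0]]
    - [[144, 257, 0], [0, 0, 0]]
    - [[164, 292, 0], [0, 0, 0]]
    - [[182, 324, 0], [0, 0, 0]]

```text
time: 15.4
tool_pos: [647.3, -51.4, 134.4]
tcp_rot: [-179.9, -0.1, 121.6]
ft_force: [0.6, -0.5, -1.5]
finger_gap: 53.4
grip_force: 31.8
```

Call:
jog_arm:
  rows:
    - [[14, 25, 5], [0, 0, 0]]
    - [[21, 38, 20], [0, 0, 0]]
    - [[23, 41, 45], [0, 0, 0]]
    - [[23, 41, 70], [0, 0, 0]]
    - [[23, 41, 90], [0, 0, 0]]
    - [[23, 41, 103], [0, 0, 0]]
    - [[23, 41, 107], [0, 0, 0]]
    - [[23, 41, 107], [0, 0, 0]]

```text
time: 16.2
tool_pos: [669.7, -13.2, 28.0]
tcp_rot: [-179.9, -0.1, 121.5]
ft_force: [-0.0, 0.1, -1.1]
finger_gap: 53.6
grip_force: 31.9
```

```bash
python3 go.py 671 -14.5 10.5 121.5
python3 - <<'E'
from h import *
for n in("top","scene"):
    p,d=r.snapshot(n); cv2.imwrite(f"pics/{n}6.png",p)
    blobs(n,p,d,'gold',(63,3))
cv2.imwrite("pics/c6.png",cv2.resize(p[200:360,270:470],None,fx=3,fy=3))
E
```

```text
t16.20 [669.7 -13.2  28. ] [-1.7994e+02 -6.0000e-02  1.2152e+02] gap 53.6 gf 31.9 [-0.   0.1 -1.1]
[671.  -14.5  10.5 121.5] [-1.8  0.4 17.5] [-0.0011 -0.001   0.0003]
top gold px [319. 191.] z~4 @63 circ 646 -4 r32.9 depthmean [650.   -1.2  60.1] 34 rect [640.4   2.1] [65.7 28.4] longdir 45.0
top gold px [319. 191.] z~4 @3 circ 659 -4 r34.6 depthmean [650.    3.5   2.6] 150 rect [652.6   2.4] [69.3 29.9] longdir 45.0
scene gold px [373. 273.] z~62 @63 circ 666 -6 r23.7 depthmean [664.2  -1.7  61.6] 116 rect [662.8  -1.8] [47.3 23.6] longdir 30.7
scene gold px [373. 273.] z~62 @3 circ 638 38 r25.2 depthmean [ 6.277e+02  4.720e+01 -1.000e-01] 9 rect [634.6  42.6] [50.2 25.1] longdir 30.7
scene gold px [356. 293.] z~3 @63 circ 669 -65 r9.9 depthmean None 0 rect [668.3 -65.8] [12.4 18.7] longdir -52.8
scene gold px [356. 293.] z~3 @3 circ 641 -25 r10.5 depthmean [641.6 -26.1   2.6] 38 rect [640.5 -25.5] [13.2 19.8] longdir -52.8
scene gold px [385. 296.] z~3 @63 circ 721 -36 r12.2 depthmean None 0 rect [719.8 -36.8] [14.4 23.5] longdir -54.3
scene gold px [385. 296.] z~3 @3 circ 696 6 r13.0 depthmean [696.    6.4   2.5] 46 rect [695.2   5.4] [15.3 25. ] longdir -54.3
```

View pics/c6.png

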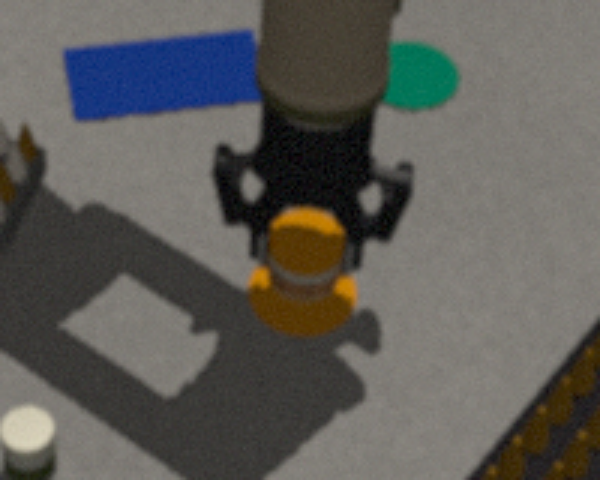

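Tub is over the gold mat and upright. I'll lower it with a small correction and release.

Call:
jog_arm:
  rows:
    - [[-1, 0, 5], [0, 0, 0]]
    - [[-2, 0, 9], [0, 0, 0]]
    - [[-2, 0, 13], [0, 0, 0]]
    - [[-2, 0, 16], [0, 0, 0]]
    - [[-2, 0, 17], [0, 0, 0]]
    - [[-2, 0, 17.5], [0, 0, 0]]
    - [[-2, 0, 17.5], [0, 0, 0]]

```text
time: 17.0
tool_pos: [671.3, -15.2, 11.2]
tcp_rot: [-180.0, -0.0, 121.5]
ft_force: [-0.5, -0.7, -1.1]
finger_gap: 53.5
grip_force: 31.9
```

Call:
jog_arm:
  rows:
    - [[0, 0, 0], [0, 0, 0]]
    - [[0, 0, 0], [0, 0, 0]]
    - [[0, 0, 0], [0, 0, 0]]
    - [[0, 0, 0], [0, 0, 0]]
    - [[0, 0, 0], [0, 0, 0]]
    - [[0, 0, 0], [0, 0, 0]]
  grip: 82

```text
time: 17.6
tool_pos: [671.3, -15.2, 11.3]
tcp_rot: [-180.0, 0.0, 121.5]
ft_force: [-0.1, 1.0, -0.1]
finger_gap: 82.1
grip_force: 0.0
```

Call:
jog_arm:
  rows:
    - [[0, 0, -15], [0, 0, 0]]
    - [[0, 0, -40], [0, 0, 0]]
    - [[0, 0, -75], [0, 0, 0]]
    - [[0, 0, -110], [0, 0, 0]]
    - [[0, 0, -145], [0, 0, 0]]
    - [[0, 0, -165], [0, 0, 0]]
    - [[-15, -15, -168], [0, 0, 0]]
    - [[-35, -45, -168], [0, 0, 0]]
    - [[-60, -80, -168], [0, 0, 0]]
    - [[-85, -115, -168], [0, 0, 0]]
  grip: 85

```text
time: 18.6
tool_pos: [617.4, -148.8, 180.9]
tcp_rot: [179.9, 0.1, 121.6]
ft_force: [0.4, -0.9, 0.1]
finger_gap: 84.9
grip_force: 0.0
```

```bash
python3 go.py 501.5 -438.5 180 121.5;  python3 - <<'E'
from h import *
for n in("top","scene"):
    p,d=r.snapshot(n); cv2.imwrite(f"pics/{n}7.png",p)
    blobs(n,p,d,'gold',(43,3));blobs(n,p,d,'teal',(80,))
E
```

```text
t18.60 [ 617.4 -148.8  180.9] [1.7994e+02 7.0000e-02 1.2158e+02] gap 84.9 gf 0.0 [ 0.4 -0.9  0.1]
[ 501.5 -438.5  180.   121.5] [-186.2 -250.4    0.9] [0.001  0.0012 0.0013]
top gold px [325. 185.] z~39 @43 circ 661 -13 r37.2 depthmean [669.2 -15.1  42.6] 347 rect [660.6 -12.4] [72.3 71.2] longdir 0.3
top gold px [325. 185.] z~39 @3 circ 670 -13 r38.5 depthmean [659.7  -7.2   2.8] 262 rect [669.3 -12.7] [74.8 73.7] longdir 0.3
top teal px [234. 209.] z~3 @80 circ 591 210 r35.6 depthmean None 0 rect [591.8 210.3] [69.4 68.5] longdir 1.1
top teal px [499. 248.] z~80 @80 circ 499 -437 r27.0 depthmean [ 499.6 -436.5   79.6] 367 rect [ 499.5 -436.8] [48.7 51.4] longdir -89.7
scene gold px [371. 291.] z~41 @43 circ 686 -34 r46.7 depthmean [673.4 -18.   42.8] 389 rect [687.6 -34.5] [74.5 90.8] longdir -81.0
scene gold px [371. 291.] z~41 @3 circ 669 -6 r48.6 depthmean [679.7 -20.1   3.1] 231 rect [670.2  -6.9] [77.6 94.5] longdir -81.0
scene teal px [407. 225.] z~3 @80 circ 645 152 r36.2 depthmean None 0 rect [644.7 152.8] [70.  70.7] longdir -18.5
scene teal px [525. 249.] z~44 @80 circ 886 255 r50.1 depthmean None 0 rect [885.9 254.8] [ 16.6 100. ] longdir -87.4
scene teal px [538. 255.] z~44 @80 circ 914 256 r49.9 depthmean None 0 rect [915.  256.3] [17.1 98.8] longdir -90.0
scene teal px [160. 366.] z~80 @80 circ 505 -440 r28.4 depthmean [ 504.5 -440.9   79.7] 612 rect [ 504.6 -441.1] [50.3 56.4] longdir -40.5
```

Gold tub sits within about 2 mm. Now the teal tub.

Call:
jog_arm:
  rows:
    - [[-24, -32, 0], [0, 0, 0]]
    - [[-48, -65, 0], [0, 0, 0]]
    - [[-72, -97, 0], [0, 0, 0]]
    - [[-96, -129, 0], [0, 0, 0]]
    - [[-120, -161, 0], [0, 0, 0]]
    - [[-144, -194, 0], [0, 0, 0]]
    - [[-166, -223, 0], [0, 0, 0]]
    - [[-180, -242, 1], [0, 0, 0]]
    - [[-186, -250, 1], [0, 0, 0]]
    - [[-186, -250, 1], [0, 0, 0]]

```text
time: 19.7
tool_pos: [501.6, -437.8, 178.9]
tcp_rot: [180.0, 0.0, 121.4]
ft_force: [0.3, 0.1, 0.5]
finger_gap: 85.2
grip_force: 0.0
```

```bash
python3 go.py 502 -438.5 46 121.5
```

```text
t19.70 [ 501.6 -437.8  178.9] [1.7999e+02 3.0000e-02 1.2142e+02] gap 85.2 gf 0.0 [0.3 0.1 0.5]
[ 502.  -438.5   46.   121.5] [-7.000e-01 -1.000e-01  1.329e+02] [ 0.0003  0.0005 -0.0014]
```

Call:
jog_arm:
  rows:
    - [[0, 0, 20], [0, 0, 0]]
    - [[-1, 0, 50], [0, 0, 0]]
    - [[-1, 0, 80], [0, 0, 0]]
    - [[-1, 0, 105], [0, 0, 0]]
    - [[-1, 0, 122], [0, 0, 0]]
    - [[-1, 0, 131], [0, 0, 0]]
    - [[-1, 0, 133], [0, 0, 0]]
    - [[-1, 0, 133], [0, 0, 0]]

```text
time: 20.5
tool_pos: [503.1, -438.0, 46.3]
tcp_rot: [180.0, 0.1, 121.5]
ft_force: [1.0, 0.4, 0.4]
finger_gap: 85.2
grip_force: 0.0
```

Call:
jog_arm:
  rows:
    - [[0, 0, 0], [0, 0, 0]]
    - [[0, 0, 0], [0, 0, 0]]
    - [[0, 0, 0], [0, 0, 0]]
    - [[0, 0, 0], [0, 0, 0]]
    - [[0, 0, 0], [0, 0, 0]]
    - [[0, 0, 0], [0, 0, 0]]
    - [[0, 0, 0], [0, 0, 0]]
  grip: 40
  force: 30

```text
time: 21.2
tool_pos: [503.0, -438.8, 46.9]
tcp_rot: [180.0, 0.1, 121.5]
ft_force: [-1.4, 0.2, 6.3]
finger_gap: 53.3
grip_force: 32.0
```

Call:
jog_arm:
  rows:
    - [[0, 0, -5], [0, 0, 0]]
    - [[0, 0, -15], [0, 0, 0]]
    - [[0, 0, -30], [0, 0, 0]]
    - [[0, 0, -50], [0, 0, 0]]
    - [[0, 0, -68], [0, 0, 0]]
    - [[0, 0, -82], [0, 0, 0]]
    - [[0, 0, -90], [0, 0, 0]]
    - [[0, 0, -90], [0, 0, 0]]

```text
time: 22.0
tool_pos: [503.1, -438.6, 137.3]
tcp_rot: [180.0, 0.2, 121.5]
ft_force: [0.3, -0.5, -0.5]
finger_gap: 53.2
grip_force: 31.7
```

```bash
python3 go.py 605 224 136 121.5
python3 - <<'E'
from h import *
for n in("top","scene"):
    p,d=r.snapshot(n); cv2.imwrite(f"pics/{n}8.png",p)
    blobs(n,p,d,'teal',(170,)); blobs(n,p,d,'blue',(40,),300)
cv2.imwrite("pics/c8.png",cv2.resize(p[230:430,60:330],None,fx=2.5,fy=2.5))
E
```

```text
t22.00 [ 503.1 -438.6  137.3] [1.7996e+02 1.7000e-01 1.2152e+02] gap 53.2 gf 31.7 [ 0.3 -0.5 -0.5]
[605.  224.  136.  121.5] [5.116e+02 4.332e+02 2.000e-01] [0.0007 0.0029 0.0003]
top teal px [234. 209.] z~3 @170 circ 577 193 r32.7 depthmean None 0 rect [577.2 192.7] [63.7 62.9] longdir 1.1
top teal px [510. 246.] z~170 @170 circ 498 -426 r22.4 depthmean [ 497.3 -426.1  169.8] 227 rect [ 497.3 -424.6] [38.4 34. ] longdir 55.2
top blue px [ 40. 198.] z~73 @40 circ 625 713 r59.9 depthmean [618.1 688.8  40.4] 88 rect [627.1 713.1] [118.2  67.7] longdir 85.3
top blue px [478. 257.] z~40 @40 circ 485 -401 r71.5 depthmean [ 479.1 -398.3   39.7] 1091 rect [ 480.9 -403.3] [ 58.  138.5] longdir -59.2
top blue px [282. 269.] z~3 @40 circ 448 95 r81.6 depthmean None 0 rect [448.   94.8] [148.6  75.7] longdir 48.6
scene teal px [407. 225.] z~3 @170 circ 690 70 r32.7 depthmean None 0 rect [689.4  70.3] [63.2 63.8] longdir -18.5
scene teal px [526. 246.] z~44 @170 circ 912 169 r23.3 depthmean None 0 rect [907.5 168.6] [14.8 46.6] longdir -88.3
scene teal px [147. 338.] z~169 @170 circ 505 -441 r30.1 depthmean [ 502.4 -445.6  168.7] 186 rect [ 504.5 -447.9] [31.9 60. ] longdir -7.5
scene blue px [513.  56.] z~-51 @40 circ 451 1086 r251.4 depthmean None 0 rect [ 445.7 1085.2] [248.2 457.5] longdir -86.2
scene blue px [509. 122.] z~74 @40 circ 617 736 r118.9 depthmean [633.  674.5  40.6] 55 rect [612.8 734.3] [ 68.9 234.5] longdir -66.8
scene blue px [325. 225.] z~3 @40 circ 475 67 r82.3 depthmean None 0 rect [475.5  66.5] [151.   79.1] longdir 48.7
scene blue px [170. 370.] z~40 @40 circ 501 -414 r79.4 depthmean [ 496.7 -418.3   39.7] 1528 rect [ 493.7 -416.2] [ 69.7 155.3] longdir -60.0
```

View pics/c8.png

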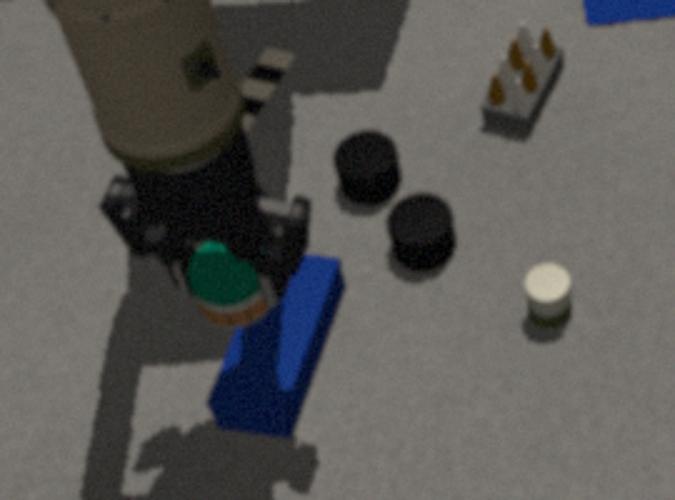

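Teal tub held upright. I'll carry it to the teal mat.

Call:
jog_arm:
  rows:
    - [[11, 9, 0], [0, 0, 0]]
    - [[33, 28, 0], [0, 0, 0]]
    - [[64, 54, 0], [0, 0, 0]]
    - [[96, 81, 0], [0, 0, 0]]
    - [[128, 108, 0], [0, 0, 0]]
    - [[160, 135, 0], [0, 0, 0]]
    - [[192, 163, 0], [0, 0, 0]]
    - [[224, 190, 0], [0, 0, 0]]
    - [[256, 217, 0], [0, 0, 0]]
    - [[288, 244, 0], [0, 0, 0]]

```text
time: 23.1
tool_pos: [558.8, -62.1, 134.2]
tcp_rot: [-179.9, -0.1, 121.5]
ft_force: [0.6, 0.4, -1.9]
finger_gap: 53.3
grip_force: 31.8
```

Call:
jog_arm:
  rows:
    - [[32, 27, 0], [0, 0, 0]]
    - [[64, 54, 0], [0, 0, 0]]
    - [[96, 81, 0], [0, 0, 0]]
    - [[128, 108, 0], [0, 0, 0]]
    - [[160, 135, 0], [0, 0, 0]]
    - [[190, 161, 0], [0, 0, 0]]
    - [[211, 178, 0], [0, 0, 0]]
    - [[221, 187, 0], [0, 0, 0]]
    - [[224, 189, 0], [0, 0, 0]]
    - [[224, 189, 0], [0, 0, 0]]

```text
time: 24.1
tool_pos: [603.3, 224.6, 134.6]
tcp_rot: [-179.9, -0.0, 121.5]
ft_force: [0.2, -0.3, -1.3]
finger_gap: 53.3
grip_force: 31.8
```

```bash
python3 go.py 605 224 28 121.5
```

```text
t24.10 [603.3 224.6 134.6] [-179.92   -0.    121.53] gap 53.3 gf 31.8 [ 0.2 -0.3 -1.3]
[605.  224.   28.  121.5] [ -1.4   1.3 106.6] [-0.0014 -0.      0.0006]
```

Call:
jog_arm:
  rows:
    - [[-1, 1, 15], [0, 0, 0]]
    - [[-1, 1, 40], [0, 0, 0]]
    - [[-1, 1, 65], [0, 0, 0]]
    - [[-1, 1, 86], [0, 0, 0]]
    - [[-1, 1, 101], [0, 0, 0]]
    - [[-1, 1, 106], [0, 0, 0]]
    - [[-1, 1, 107], [0, 0, 0]]
    - [[-1, 1, 107], [0, 0, 0]]

```text
time: 24.9
tool_pos: [606.0, 224.5, 29.2]
tcp_rot: [179.9, 0.0, 121.5]
ft_force: [0.5, 0.5, -0.7]
finger_gap: 52.9
grip_force: 31.9
```

```bash
python3 go.py 605 224 10 121.5
```

```text
t24.90 [606.  224.5  29.2] [1.7992e+02 2.0000e-02 1.2149e+02] gap 52.9 gf 31.9 [ 0.5  0.5 -0.7]
[605.  224.   10.  121.5] [ 0.1 -1.2 19.2] [ 0.0013  0.0004 -0.0002]
```

Call:
jog_arm:
  rows:
    - [[0, -1, 5], [0, 0, 0]]
    - [[0, -1, 10], [0, 0, 0]]
    - [[0, -1, 14], [0, 0, 0]]
    - [[0, -1, 17], [0, 0, 0]]
    - [[0, -1, 18.5], [0, 0, 0]]
    - [[0, -1, 19], [0, 0, 0]]
    - [[0, -1, 19], [0, 0, 0]]

```text
time: 25.6
tool_pos: [604.3, 224.1, 10.0]
tcp_rot: [-180.0, -0.0, 121.5]
ft_force: [-4.3, -1.0, 5.8]
finger_gap: 53.0
grip_force: 32.2
```

Call:
jog_arm:
  rows:
    - [[0, 0, 0], [0, 0, 0]]
    - [[0, 0, 0], [0, 0, 0]]
    - [[0, 0, 0], [0, 0, 0]]
    - [[0, 0, 0], [0, 0, 0]]
    - [[0, 0, 0], [0, 0, 0]]
    - [[0, 0, 0], [0, 0, 0]]
  grip: 82

```text
time: 26.2
tool_pos: [604.4, 224.1, 9.2]
tcp_rot: [180.0, -0.0, 121.5]
ft_force: [0.1, -1.0, 0.0]
finger_gap: 82.2
grip_force: 0.0
```

Call:
jog_arm:
  rows:
    - [[0, 0, -15], [0, 0, 0]]
    - [[0, 0, -40], [0, 0, 0]]
    - [[0, 0, -75], [0, 0, 0]]
    - [[0, 0, -110], [0, 0, 0]]
    - [[0, 0, -140], [0, 0, 0]]
    - [[-20, -17, -150], [0, 0, 0]]
    - [[-50, -43, -150], [0, 0, 0]]
    - [[-80, -69, -150], [0, 0, 0]]
    - [[-110, -95, -150], [0, 0, 0]]
    - [[-140, -120, -150], [0, 0, 0]]
  grip: 85

```text
time: 27.2
tool_pos: [575.1, 40.6, 160.8]
tcp_rot: [179.9, 0.1, 121.5]
ft_force: [0.9, -0.3, -0.6]
finger_gap: 85.1
grip_force: 0.0
```

```bash
python3 go.py 483.5 -408 120 121.3;  python3 - <<'E'
from h import *
for n in("top","scene"):
    p,d=r.snapshot(n); cv2.imwrite(f"pics/{n}9.png",p)
    blobs(n,p,d,'teal',(43,3));blobs(n,p,d,'purple',(48,3)); blobs(n,p,d,'blue',(40,0),300)
    W=cloud(n,d); m=(cv2.inRange(cv2.cvtColor(p,cv2.COLOR_BGR2HSV),*HSV['blue'])>0)&(abs(W[...,2]-40)<4)&(W[...,1]<-250)
    q=W[m][:,:2]; print(n,'boxtop',len(q),q.mean(0).round(1),cv2.minAreaRect(q.astype(np.float32)),np.degrees(np.arctan2(*np.linalg.eigh(np.cov(q.T))[1][::-1,1])))
E
```

```text
t27.20 [575.1  40.6 160.8] [1.7992e+02 5.0000e-02 1.2153e+02] gap 85.1 gf 0.0 [ 0.9 -0.3 -0.6]
[ 483.5 -408.   120.   121.3] [-334.5 -312.7   40.7] [0.0013 0.0009 0.004 ]
top teal px [230. 209.] z~42 @43 circ 598 219 r36.5 depthmean [602.6 228.1  42.6] 299 rect [598.4 231.1] [44.3 72.3] longdir -3.1
top teal px [230. 209.] z~42 @3 circ 604 227 r37.8 depthmean [594.3 238.9   3.1] 109 rect [604.9 239.4] [45.9 74.8] longdir -3.1
top purple px [163. 262.] z~8 @48 circ 462 389 r29.8 depthmean [463.6 402.9  47.8] 157 rect [463.8 388.1] [55.5 53.9] longdir 46.1
top purple px [163. 262.] z~8 @3 circ 464 405 r31.0 depthmean [464.8 395.9   3. ] 172 rect [465.7 403.8] [57.7 56. ] longdir 46.1
top blue px [ 40. 198.] z~74 @40 circ 625 714 r60.5 depthmean [616.7 689.1  40.6] 96 rect [627. 713.] [118.2  67.7] longdir 85.1
top blue px [ 40. 198.] z~74 @0 circ 633 739 r62.6 depthmean None 0 rect [634.5 738.3] [122.3  70.1] longdir 85.1
top blue px [481. 256.] z~40 @40 circ 481 -406 r74.7 depthmean [ 482.3 -406.1   39.7] 1260 rect [ 481.7 -404.7] [ 58.  141.6] longdir -59.2
top blue px [481. 256.] z~
[... 2252 characters left out ...]
30.3] longdir -66.1
scene blue px [325. 225.] z~3 @40 circ 475 67 r82.3 depthmean None 0 rect [475.6  66.3] [151.   78.5] longdir 48.6
scene blue px [325. 225.] z~3 @0 circ 449 99 r85.6 depthmean [451.7  95.1   2.6] 1470 rect [449.7  98. ] [157.2  81.7] longdir 48.6
scene blue px [170. 367.] z~39 @40 circ 495 -417 r82.5 depthmean [ 489.6 -414.8   39.7] 2021 rect [ 494.4 -415.8] [ 67.7 154.6] longdir -59.0
scene blue px [170. 367.] z~39 @0 circ 470 -405 r85.8 depthmean [ 523.3 -467.5    5.8] 11 rect [ 469.2 -403.8] [ 70.5 160.9] longdir -59.0
scene boxtop 1907 [ 488.9 -414.1] ((486.11944580078125, -411.4620361328125), (60.4548454284668, 140.9108123779297), 31.08181381225586) 121.1426628949864
```

Call:
jog_arm:
  rows:
    - [[-25, -23, 0], [0, 0, 0]]
    - [[-54, -50, 0], [0, 0, 0]]
    - [[-84, -78, 0], [0, 0, 0]]
    - [[-114, -106, 0], [0, 0, 0]]
    - [[-144, -134, 0], [0, 0, 0]]
    - [[-174, -162, 0], [0, 0, 0]]
    - [[-204, -190, 0], [0, 0, 0]]
    - [[-234, -218, 0], [0, 0, 0]]
    - [[-264, -246, 5], [0, 0, 0]]
    - [[-292, -273, 10], [0, 0, 0]]

```text
time: 28.3
tool_pos: [495.5, -351.2, 150.7]
tcp_rot: [180.0, 0.1, 121.5]
ft_force: [1.0, -0.4, 0.5]
finger_gap: 85.1
grip_force: 0.0
```

```bash
python3 go.py 484.3 -409 80 121.0
```

```text
t28.30 [ 495.5 -351.2  150.7] [1.7995e+02 1.1000e-01 1.2152e+02] gap 85.1 gf 0.0 [ 1.  -0.4  0.5]
[ 484.3 -409.    80.   121. ] [-43.3 -39.8  70.8] [0.0008 0.0018 0.009 ]
```

Call:
jog_arm:
  rows:
    - [[-25, -23, 5], [0, 0, 0.004]]
    - [[-39, -36, 20], [0, 0, 0.009]]
    - [[-43, -40, 40], [0, 0, 0.009]]
    - [[-43, -40, 58], [0, 0, 0.009]]
    - [[-43, -40, 68], [0, 0, 0.009]]
    - [[-43, -40, 71], [0, 0, 0.009]]
    - [[-43, -40, 71], [0, 0, 0.009]]

```text
time: 29.0
tool_pos: [484.0, -406.8, 78.7]
tcp_rot: [180.0, 0.0, 121.0]
ft_force: [-0.1, -0.2, 0.3]
finger_gap: 85.0
grip_force: 0.0
```

```bash
python3 go.py 484.3 -409 7 121.0
python3 - <<'E'
from h import *
p,d=r.snapshot("scene"); cv2.imwrite("pics/c10.png",cv2.resize(p[230:430,60:330],None,fx=2.5,fy=2.5))
E
```

```text
t29.00 [ 484.  -406.8   78.7] [179.99   0.   121.03] gap 85.0 gf 0.0 [-0.1 -0.2  0.3]
[ 484.3 -409.     7.   121. ] [-2.  -0.8 71.7] [0.0001 0.0001 0.0006]
```

View pics/c10.png

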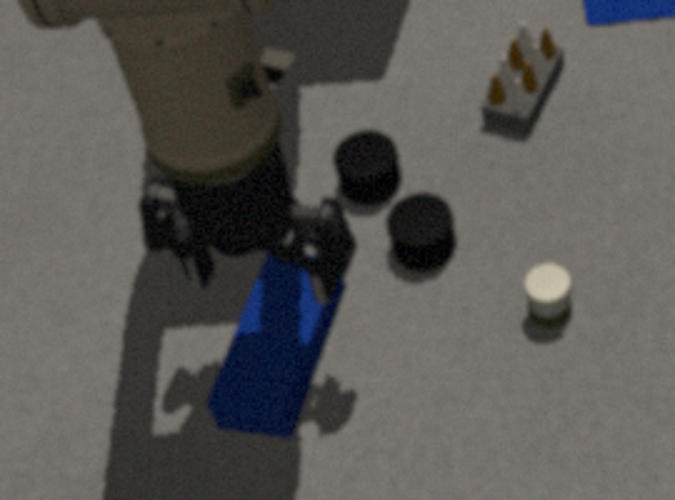

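The gripper straddles the box with fingers free on both sides. I'll go down and grip.

Call:
jog_arm:
  rows:
    - [[-1, -1, 15], [0, 0, 0]]
    - [[-2, -1, 35], [0, 0, 0]]
    - [[-2, -1, 52], [0, 0, 0]]
    - [[-2, -1, 63], [0, 0, 0]]
    - [[-2, -1, 69], [0, 0, 0]]
    - [[-2, -1, 71], [0, 0, 0]]
    - [[-2, -1, 71], [0, 0, 0]]

```text
time: 29.75
tool_pos: [483.8, -409.6, 7.4]
tcp_rot: [180.0, 0.0, 121.0]
ft_force: [-0.8, -1.3, -0.0]
finger_gap: 84.8
grip_force: 0.0
```

Call:
jog_arm:
  rows:
    - [[0, 0, 0], [0, 0, 0]]
    - [[0, 0, 0], [0, 0, 0]]
    - [[0, 0, 0], [0, 0, 0]]
    - [[0, 0, 0], [0, 0, 0]]
    - [[0, 0, 0], [0, 0, 0]]
    - [[0, 0, 0], [0, 0, 0]]
    - [[0, 0, 0], [0, 0, 0]]
    - [[0, 0, 0], [0, 0, 0]]
  grip: 45
  force: 70

```text
time: 30.55
tool_pos: [484.4, -410.2, 8.6]
tcp_rot: [180.0, 0.1, 121.0]
ft_force: [-0.2, 0.7, 6.2]
finger_gap: 59.3
grip_force: 77.5
```

Call:
jog_arm:
  rows:
    - [[0, 0, -4], [0, 0, 0]]
    - [[0, 0, -12], [0, 0, 0]]
    - [[0, 0, -25], [0, 0, 0]]
    - [[0, 0, -45], [0, 0, 0]]
    - [[0, 0, -70], [0, 0, 0]]
    - [[0, 0, -95], [0, 0, 0]]
    - [[0, 0, -112], [0, 0, 0]]
    - [[0, 0, -120], [0, 0, 0]]
    - [[0, 0, -120], [0, 0, 0]]

```text
time: 31.45
tool_pos: [484.3, -410.0, 128.9]
tcp_rot: [180.0, 0.1, 121.0]
ft_force: [0.5, -0.5, -2.4]
finger_gap: 59.0
grip_force: 76.6
```

```bash
python3 go.py 450 97 126 48.55
python3 - <<'E'
from h import *
for n in("top","scene"):
    p,d=r.snapshot(n)
    W=cloud(n,d); m=(cv2.inRange(cv2.cvtColor(p,cv2.COLOR_BGR2HSV),*HSV['blue'])>0)&(W[...,2]>100)&(W[...,1]<-250)
    q=W[m]; print(n,len(q),q.mean(0).round(1),cv2.minAreaRect(q[:,:2].astype(np.float32)), np.linalg.lstsq(np.c_[q[:,:2],np.ones(len(q))],q[:,2],rcond=None)[0])
cv2.imwrite("pics/c11.png",cv2.resize(p[200:430,60:330],None,fx=2.5,fy=2.5))
E
```

```text
t31.45 [ 484.3 -410.   128.9] [1.7996e+02 1.4000e-01 1.2100e+02] gap 59.0 gf 76.6 [ 0.5 -0.5 -2.4]
[450.    97.   126.    48.55] [452.3 231.7   2. ] [0.0021 0.0017 1.2645]
top 844 [ 467.9 -375.1  158.9] ((486.40850830078125, -403.78289794921875), (59.955772399902344, 140.0880889892578), 36.2840576171875) [ 1.24470522e-02 -6.49260529e-02  1.28716146e+02]
scene 1442 [ 516.8 -446.9  175.8] ((759.61474609375, -570.9462890625), (111.72095489501953, 753.1256103515625), 60.014644622802734) [ 1.46841099e+00  2.95561172e-01 -4.50910214e+02]
```

View pics/c11.png

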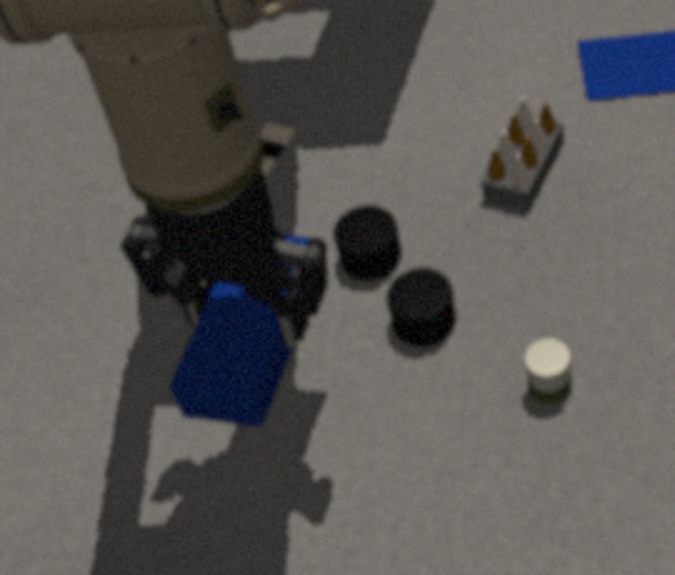

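The box is held, with a tilt of perhaps 0.07 rad, which will settle on contact. I'll carry it to the blue mat, turning on the way.

Call:
jog_arm:
  rows:
    - [[9, 5, 0], [0, 0, 0.025]]
    - [[27, 14, 0], [0, 0, 0.075]]
    - [[54, 28, 0], [0, 0, 0.15]]
    - [[88, 45, 0], [0, 0, 0.24]]
    - [[122, 62, 0], [0, 0, 0.34]]
    - [[156, 80, 0], [0, 0, 0.43]]
    - [[190, 97, 0], [0, 0, 0.53]]
    - [[224, 115, 0], [0, 0, 0.62]]
    - [[258, 132, 0], [0, 0, 0.72]]
    - [[292, 150, 0], [0, 0, 0.81]]

```text
time: 32.55
tool_pos: [460.4, -80.2, 125.6]
tcp_rot: [-179.8, -0.0, 74.3]
ft_force: [0.5, 0.8, -2.2]
finger_gap: 58.9
grip_force: 76.5
```

```bash
python3 go.py 450 97 126 48.55
```

```text
t32.55 [460.4 -80.2 125.6] [-179.84   -0.     74.34] gap 58.9 gf 76.5 [ 0.5  0.8 -2.2]
[450.    97.   126.    48.55] [167.8 -57.8  -0.2] [-0.0028  0.0006  0.4501]
```

Call:
jog_arm:
  rows:
    - [[30, -10, 0], [0, 0, 0.08]]
    - [[62, -21, 0], [0, 0, 0.165]]
    - [[94, -32, 0], [0, 0, 0.25]]
    - [[122, -42, 0], [0, 0, 0.33]]
    - [[145, -50, 0], [0, 0, 0.39]]
    - [[160, -55, 0], [0, 0, 0.43]]
    - [[167, -57, 0], [0, 0, 0.45]]
    - [[168, -58, 0], [0, 0, 0.45]]
    - [[168, -58, 0], [0, 0, 0.45]]

```text
time: 33.45
tool_pos: [449.8, 95.4, 126.1]
tcp_rot: [-179.9, 0.1, 48.9]
ft_force: [0.6, -0.1, -2.3]
finger_gap: 59.1
grip_force: 76.5
```

```bash
python3 go.py 450 97 35 48.55
```

```text
t33.45 [449.8  95.4 126.1] [-1.7992e+02  1.0000e-01  4.8880e+01] gap 59.1 gf 76.5 [ 0.6 -0.1 -2.3]
[450.    97.    35.    48.55] [ 1.5 -0.8 91.1] [-0.0013  0.0017  0.0057]
```

Call:
jog_arm:
  rows:
    - [[1, -1, 10], [0, 0, 0.003]]
    - [[1, -1, 30], [0, 0, 0.006]]
    - [[1, -1, 52], [0, 0, 0.006]]
    - [[1, -1, 72], [0, 0, 0.006]]
    - [[1, -1, 85], [0, 0, 0.006]]
    - [[1, -1, 90], [0, 0, 0.006]]
    - [[1, -1, 90], [0, 0, 0.006]]

```text
time: 34.15
tool_pos: [450.0, 96.6, 36.5]
tcp_rot: [-179.9, 0.1, 48.4]
ft_force: [-0.4, -0.2, -3.0]
finger_gap: 58.8
grip_force: 76.5
```

```bash
python3 go.py 450 97 12 48.55
python3 - <<'E'
from h import *
for n in("top","scene"):
    p,d=r.snapshot(n); cv2.imwrite(f"pics/{n}12.png",p)
    W=cloud(n,d); m=(cv2.inRange(cv2.cvtColor(p,cv2.COLOR_BGR2HSV),*HSV['blue'])>0)&(abs(W[...,2]-66)<12)&(abs(W[...,1]-97)<110)
    q=W[m]; print(n,len(q),q.mean(0).round(1),cv2.minAreaRect(q[:,:2].astype(np.float32)), np.linalg.lstsq(np.c_[q[:,:2],np.ones(len(q))],q[:,2],rcond=None)[0])
cv2.imwrite("pics/c12.png",cv2.resize(p[130:290,230:430],None,fx=3,fy=3))
E
```

```text
t34.15 [450.   96.6  36.5] [-1.7994e+02  7.0000e-02  4.8440e+01] gap 58.8 gf 76.5 [-0.4 -0.2 -3. ]
[450.    97.    12.    48.55] [ 0.3 -0.2 24.5] [-0.0011  0.0012 -0.002 ]
top 6 [406.8  64.3  66.1] ((409.6339111328125, 55.134620666503906), (6.441380023956299, 60.991703033447266), 24.71098518371582) [ 0.11962078  0.10003571 11.01562674]
scene 815 [458.2  89.9  66.9] ((453.2967834472656, 93.57537841796875), (139.20028686523438, 64.05663299560547), 48.8712043762207) [-6.82982830e-02  5.70867486e-02  9.31021551e+01]
```

View pics/c12.png

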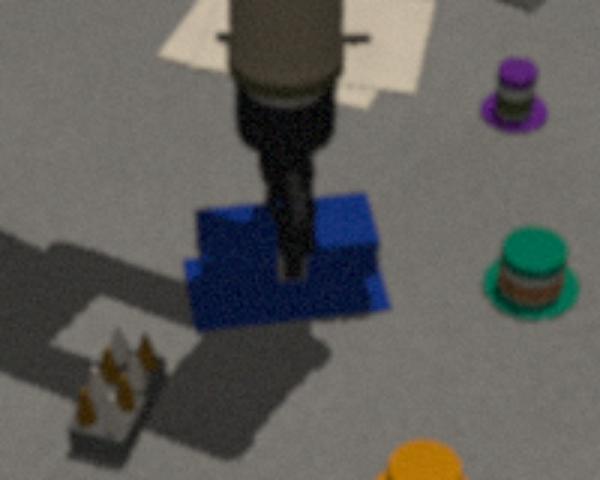

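Box is aligned over the mat; jar and teal tub stand upright on theirs. I'll lower and release.

Call:
jog_arm:
  rows:
    - [[0, -1, 6], [0, 0, 0]]
    - [[0, -1, 12], [0, 0, 0]]
    - [[0, -1, 16], [0, 0, 0]]
    - [[0, -1, 19], [0, 0, 0]]
    - [[0, -1, 21], [0, 0, 0]]
    - [[0, -1, 22.5], [0, 0, 0]]
    - [[0, -1, 24], [0, 0, 0]]
    - [[0, -1, 24.5], [0, 0, 0]]
    - [[0, -1, 24.5], [0, 0, 0]]

```text
time: 35.15
tool_pos: [449.8, 97.5, 12.8]
tcp_rot: [180.0, 0.0, 48.5]
ft_force: [-0.1, -0.1, -3.4]
finger_gap: 59.3
grip_force: 76.5
```

Call:
jog_arm:
  rows:
    - [[0, 0, 0], [0, 0, 0]]
    - [[0, 0, 0], [0, 0, 0]]
    - [[0, 0, 0], [0, 0, 0]]
    - [[0, 0, 0], [0, 0, 0]]
    - [[0, 0, 0], [0, 0, 0]]
    - [[0, 0, 0], [0, 0, 0]]
    - [[0, 0, 0], [0, 0, 0]]
  grip: 84

```text
time: 35.85
tool_pos: [449.8, 97.6, 12.8]
tcp_rot: [180.0, -0.0, 48.5]
ft_force: [0.3, 0.7, -0.4]
finger_gap: 84.1
grip_force: 0.0
```

Call:
jog_arm:
  rows:
    - [[0, 0, -8], [0, 0, 0]]
    - [[0, 0, -25], [0, 0, 0]]
    - [[0, 0, -50], [0, 0, 0]]
    - [[0, 0, -85], [0, 0, 0]]
    - [[0, 0, -120], [0, 0, 0]]
    - [[0, 0, -155], [0, 0, 0]]
    - [[-25, 20, -165], [0, 0, 0]]
    - [[-55, 45, -165], [0, 0, 0]]
    - [[-85, 70, -165], [0, 0, 0]]
    - [[-115, 95, -165], [0, 0, 0]]

```text
time: 36.85
tool_pos: [444.6, -52.8, 178.8]
tcp_rot: [179.9, -0.0, 48.5]
ft_force: [1.7, -0.8, -0.6]
finger_gap: 84.2
grip_force: 0.0
```

Call:
jog_arm:
  rows:
    - [[-30, 25, 0], [0, 0, 0]]
    - [[-60, 50, 0], [0, 0, 0]]
    - [[-90, 75, 0], [0, 0, 0]]
    - [[-115, 95, 0], [0, 0, 0]]
    - [[-125, 105, 0], [0, 0, 0]]
    - [[-125, 105, 0], [0, 0, 0]]

```text
time: 37.45
tool_pos: [440.3, -216.0, 178.2]
tcp_rot: [180.0, 0.0, 48.3]
ft_force: [-0.1, 0.1, 0.1]
finger_gap: 83.7
grip_force: 0.0
```

Run:
```python
from h import *
for n in("top","scene"):
    p,d=r.snapshot(n); cv2.imwrite(f"pics/{n}13.png",p)
    W=cloud(n,d); H=cv2.cvtColor(p,cv2.COLOR_BGR2HSV); p0=cv2.imread(f"pics/{n}0.png"); d0=np.load(f"{n}0.npy"); W0=cloud(n,d0); H0=cv2.cvtColor(p0,cv2.COLOR_BGR2HSV)
    for c,z,xy in(('purple',48,(466,402)),('teal',43,(605,224)),('gold',43,(671,-15)),('blue',43,(450,97))):
        g=lambda H,W,z:W[(cv2.inRange(H,*HSV[c])>0)&(abs(W[...,2]-z)<4)&(np.hypot(W[...,0]-xy[0],W[...,1]-xy[1])<100)]
        q=g(H,W,z); a=g(H0,W0,3); f=lambda q:(lambda t:(np.round(t[0],1),np.round(t[1],1),round(t[2],1)))(cv2.minAreaRect(q[:,:2].astype(np.float32)))
        print(n,c,len(q),q.mean(0).round(1),f(q),'mat',a.mean(0).round(1),f(a)[2],'slope',np.linalg.lstsq(np.c_[q[:,:2],np.ones(len(q))],q[:,2],rcond=None)[0][:2].round(3))
```

```text
top purple 143 [463.5 403.2  47.8] (array([463.7, 402.4]), array([32.7, 32.5]), 0.9) mat [465.2 403.2   3.1] 43.6 slope [-0.007 -0.027]
top teal 321 [602.7 224.7  42.9] (array([602.7, 225.3]), array([51.9, 51. ]), 2.6) mat [604.1 225.2   2.9] 0.3 slope [-0.008 -0.001]
top gold 318 [669.5 -15.2  42.5] (array([669.1, -14.9]), array([51.1, 51.4]), 89.8) mat [669.7 -13.5   2.8] 89.7 slope [ 0.012 -0.013]
top blue 1235 [449.2  97.9  42.8] (array([449.3,  98.3]), array([139.4,  59.6]), 48.3) mat [448.5  97.6   3. ] 48.8 slope [ 0.002 -0.004]
scene purple 89 [467.9 399.9  47.2] (array([467.7, 400. ]), array([32.1, 37. ]), 39.0) mat [467.4 400.9   2.8] 57.5 slope [-0.003  0.012]
scene teal 250 [606.7 220.9  42.7] (array([606.7, 221.7]), array([48.2, 55.8]), 33.5) mat [606.3 222.6   2.8] 49.2 slope [-0.003 -0.002]
scene gold 363 [673.1 -17.8  42.9] (array([671.9, -16.5]), array([51.4, 53.8]), 36.7) mat [672.9 -16.1   2.9] 21.8 slope [ 0.016 -0.004]
scene blue 941 [453.5  93.4  42.6] (array([452.3,  95. ]), array([138.7,  65.5]), 48.7) mat [452.1  94.7   2.7] 48.4 slope [ 0.001 -0.002]
```

View pics/scene13.png

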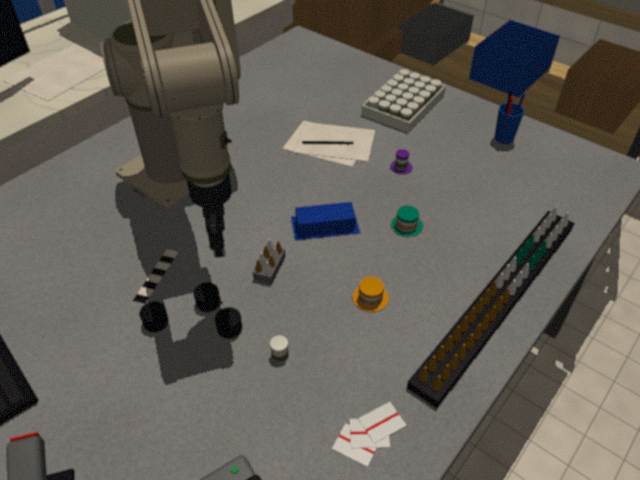

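All four things stand upright on their own mats within about 2 mm: jar (402,160), teal tub (407,220), gold tub (370,293), box (325,220). The white jar (279,346) and the rack (268,262) are unmoved, and the gripper is clear of everything.

```bash
python3 -c "
from bench import r
print(r.hand_in())"
```

```text
the job is handed in; nothing more can be done
None
```

The pile is taken apart: jar, both tubs and box each stand upright on the mat of their own colour, about 2 mm or less from centre by the cameras. The white-lidded jar and tube rack look unmoved in the final picture. I handed the job in at about 38 s; the hand-in returned no verdict.

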